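# Proof-pull the drip hook, then hang the rinse basket

## Robot

A 6-joint arm with a two-finger parallel gripper is mounted at the origin on the work surface. World frame = base frame: x ahead of the robot, y to its left, z up, the work surface at z = 0. Lengths are in mm, angles in rad, forces in N, time in s.
With the tool pointing down it reaches from about 400 to 925 mm from the base axis. Payload 12.5 kg.
Tool frame: the origin (TCP) lies at the very end of the fingers, on their centre line; the grasp point (between the pads) lies 19 mm behind it; z points along the fingers, y is the line along which they close (so a half turn about z gives the same grasp; the last joint's range is limited). The gripper opens to 95 mm and grips with 3 to 60 N. Pads are 20 mm wide; open, the fingers measure 119 mm over their backs; the gripper's body (75 mm by 180 mm) begins 59 mm behind the grasp point.
Start: joints at [1.105, 0.491, 1.559, -0, 1.092, -0.106], TCP at [220.039, 585.004, 214.661] pointing down, gripper open.
Joint ranges: [-3.1, 3.1], [-0.84, 2.19], [0.05, 2.79], [-1.13, 4.28], [0.06, 2.93], [-2.69, 2.69]. Speed limits (rad/s): [2.22, 2.22, 2.79, 3.14, 3.14, 3.14].

## Interface

Orientations are given as [roll, pitch, yaw] about the fixed x, y, z axes, in that order (R = Rz(yaw) Ry(pitch) Rx(roll)).
In Python, from cell import state, imaging, env, spot_in, mark_of gives the robot as it stands. The module is installed in compiled form; this text tells all that it offers.
- The arm moves only by the tool step_arm, never from a script. Its argument "increments" is a list of rows, each an object with "slide": the shift along the tool's x, y, z in m, a list of three; "roll": the turn about the tool's z in rad. A call has 1 to 5 rows; each row is the pose to reach, as a shift and turn from the pose commanded when the call began, along the tool's axes at that moment; what a row does not reach only later rows make up. A row lasts 1/8 s, in which the tool goes at most 62.5 mm and 10.7 degrees, less where a joint would pass 70% of its speed; a pose out of reach is approached as far as the arm can. A call with a gripper value outside its range is refused whole. "fingers" is the opening, from 0 (shut) to 1 (fully open), set as the call begins (left out, the last holds). The fingers move at their own pace and stop on an object; the grip force is fixed at half the most. Time passes only in rows, so rows that repeat a pose let the fingers close. It gives the time, the measured TCP pose, the force, the opening and the grip force at its end, in the units of the state.
- state(): the state, without advancing time (a new reading comes with each control period).
- imaging.read_camera(name): name is "scene" or "top" or "wrist"; returns a dict with "color" (480x640x3 uint8, red, green, blue), "z_map" (480x640 float32, mm along the optical axis (not along the pixel's ray), 0 where there is no reading), "intrinsics" (3x3 intrinsics, pixels), "camera_from_world" (4x4, takes a point from world to camera coordinates). Camera axes: x right, y up, looking along -z (the intrinsics and any distortion apply to the point x, -y, -z); pixel columns grow to the right and rows downward; lengths in mm; the calibration is good to about 2 mm. A picture is of the moment at which its call begins.
- env.job_done(): hands the job in; it is judged then, once.
Trained networks look in the newest picture that a camera, given by its name, has taken for a name from the list of things; names that differ only in an ending like _2 or _b are one class to them, and where a whole thing is asked for, a point or a joint stands for the part that bears it (a point fixed in the world has none). Each returns a list of dicts, best first, with "confidence" (0 to 1); they miss things now and then, are a little off and sometimes report something else, mostly with a low value. They report only what shows in the picture. A call takes as long as a camera call. They do not tell look-alikes from the thing itself.
- spot_in(camera, target): "bbox" ([left, top, right, bottom] in pixels, round what is visible of it).
- mark_of(camera, target): "uv" ([column, row] in pixels: a listed point, or the origin of a listed thing).
The state is a dict: "t": time; "joints": joint angles; "qvel": joint speeds; "tau": joint torques, N m; "eef_pos": TCP position; "tcp_rot": TCP orientation; "ft_force": force on the tool from outside, world axes, zero at the start; "moment": the same for the moment, N m; "opening": opening from 0.0 (shut) to 1.0 (fully open); "grip_force": force on a finger pad.
Only numpy, scipy, OpenCV 4.12 (cv2) and the standard library are available. Lean on these libraries where they do the work, as an engineer would, in place of code of your own. Each camera call takes 0.05 s, during which the arm holds its last target. There are 200 camera calls.

## Task

The hook post has just been pressed into its wooden block: while the basket still stands on the bench, prove that the post holds by pulling it straight up by its black knob with slowly rising force, without a jerk, to about 15 N (never more than 20 N), keep that pull for about a second, then let the post settle back home and release it. Then hang the wire rinse basket on the hook by the middle of its handle bar, so that it hangs about upright and still. Leave the mug and the jar where they are.

Things in the scene. Friction and masses are not known exactly. Their poses are not given: they have to be found in the camera images.
- hook_block: Fixed light-wood block 70 x 90 x 40 mm (x, y, z), screwed to the bench, carrying the upright steel hook post in its middle. Origin: centre of its underside. The hook arm points along the block's -x, roughly towards the robot.
- hook_post (a joint): Upward slide of the hook post in its block, in m: 0 = fully home. The rubber bush gives like a spring, 0.5 mm per newton of upward pull, after the first 1.5 N (weight): about 11.5 N at 0.005, 15 N at 0.00675, 20 N at 0.00925. It springs back to 0 when let go. Light damping (0.3 N at 10 mm/s).
- knob_grip (a point): On the post's axis, 216 mm above the bench, in the middle of the black plastic knob, an upright cylinder 24 mm in diameter, 32 mm tall. Moves with the post. Axes as the block, z up. The hook arm leaves the post 36 mm below this point, along -x: pads closing along y are clear of it. The post is a 12 mm steel rod.
- hook_seat (a point): Where the bar's middle lies when hung: 174 mm above the bench, 74 mm from the post axis along -x; axes as the block. The hook, a 10 mm rod, slopes from the post to a flat valley 24 mm long (top 4 mm below this point), then rises to a tip 28 mm farther in -x, its top 21 mm above this point. The bar lies along y. Bring it in from -x over the tip, basket under the arm, then lower.
- basket: Loose steel wire basket, about 0.2 kg, 64 (x) x 84 (y) x 45 mm, open on top, with a rigid upright bail of flat steel: two uprights 8 mm thick at y = +-46 mm carry a straight level bar along y. Origin: centre of its underside, z up.
- basket_bar (a point): Middle of the basket's bar: 105 mm above the basket's underside, in the centre of its section, 10 mm wide (x) by 8 mm high (z). The bar runs along this point's y, 84 mm clear between the uprights; 56 mm free between bar and basket rim. Gripping it 28 mm from the middle leaves the middle free for the hook.
- mug: White mug, 76 mm in diameter, 85 mm tall, handle along its +y (about 70 mm from the axis at most); bystander. Origin: centre of its underside.
- jar: Small closed jar, 44 mm in diameter, 70 mm tall; bystander on the far side. Origin: centre of its underside.
Things that resemble listed ones, but are neither listed nor needed, are in the scene too. What is shaped like the basket but purple or turquoise is not meant.

How it is judged:
By the outcome, as a careful person would: the job done as asked, in the order asked, and still so for the second after the job is handed in, with the robot touching nothing.
It also fails if it takes over 72 s, if anything falls off the work surface, if the arm or the gripper's body presses on something with over 40 N, if the wrist force passes 120 N, or if a joint passes its speed limit or range.

## Working session

There is one attempt and no reset: what is moved stays moved. The work goes in short steps, Python scripts to look and compute and a tool call to move; the robot and the scene stay as the last step left them, time stands still between calls to the robot, and variables do not carry over. Pictures are saved under pics/ and viewed, at most 10 in all, crops included, and the job is handed in when it is done.

Besides the shell and the picture viewer there is one more tool, called after "Call:" as name([rows], argument=value, ...), one row to a line, values as JSON. step_arm: Moves the arm, as the interface text tells. Its arguments: {"type":"object","properties":{"increments":{"type":"array"},"fingers":{"type":"number"}},"required":["increments"]}

```bash
mkdir -p pics; cat > h.py <<'E'
import numpy as np, cv2
from cell import state, imaging, env, spot_in, mark_of
def cam(n):
    d=imaging.read_camera(n); return d
def world(d,uv,z=None,r=2):
    """pixel -> world (mm); with z_map if z None, else ray meets plane world z"""
    K=d["intrinsics"]; T=np.linalg.inv(d["camera_from_world"])
    u,v=uv; ray=np.linalg.inv(K)@[u,v,1]; ray=np.array([ray[0],-ray[1],-1.])
    o=T[:3,3]; dr=T[:3,:3]@ray
    if z is None:
        p=d["z_map"][int(v)-r:int(v)+r+1,int(u)-r:int(u)+r+1]; p=p[p>0]
        s=np.median(p) if len(p) else np.nan
    else: s=(z-o[2])/dr[2]
    return o+s*dr
def cloud(d):
    K=d["intrinsics"]; T=np.linalg.inv(d["camera_from_world"]); Z=d["z_map"]
    v,u=np.mgrid[:480,:640]; x=(u-K[0,2])/K[0,0]*Z; y=(v-K[1,2])/K[1,1]*Z
    P=np.stack([x,-y,-Z],-1)@T[:3,:3].T+T[:3,3]; P[Z==0]=np.nan; return P
def save(d,n): cv2.imwrite("pics/"+n,d["color"][...,::-1])
E
python3 - <<'E'
from h import *
np.set_printoptions(precision=1,suppress=True)
s=state(); print(s["eef_pos"],s["tcp_rot"],s["t"])
ims=[]
for c in ["scene","top"]:
    d=cam(c); save(d,c+"0.png"); ims.append(d["color"])
    print(c,d["intrinsics"].tolist(),np.linalg.inv(d["camera_from_world"])[:3,3])
    for n,z in [("hook_block",0),("knob_grip",216),("hook_seat",174),("basket",0),("basket_bar",105),("mug",0),("jar",0)]:
        for m in mark_of(c,n)[:4]: print(n,round(m["confidence"],2),np.array(m["uv"]),world(d,m["uv"],z))
E
```

```text
[219.9 584.8 214.1] [-3.1 -0.   2.8] 0.0
scene [[511.05437537474063, 0.0, 320.7129085089607], [0.0, 511.05437537474063, 238.49657033195058], [0.0, 0.0, 1.0]] [1189.8  239.1 1147.9]
hook_block 0.68 [210.4 235.6] [ 641.  -255.4    0. ]
knob_grip 0.68 [188.3 185.2] [ 641.8 -267.2  216. ]
hook_seat 0.93 [206.8 175. ] [ 575.2 -262.5  174. ]
basket 0.95 [384.5 293.4] [644.7 218.1   0. ]
basket 0.91 [432.2 333.3] [705.1 352.3   0. ]
basket 0.55 [399.2 250.9] [516.9 220.6   0. ]
basket_bar 0.96 [406.4 227.3] [509.7 221.4 105. ]
basket_bar 0.66 [394.1 273.1] [638.5 226.6 105. ]
mug 0.72 [303.9 263.4] [634.4   2.9   0. ]
jar 0.75 [314.6 313.6] [752.7  75.    0. ]
top [[622.72980156937, 0.0, 318.2231900701711], [0.0, 622.72980156937, 237.78931929423763], [0.0, 0.0, 1.0]] [ 504.1   26.8 1313.7]
hook_block 0.61 [458.2 242.3] [ 649.6 -253.9    0. ]
knob_grip 0.58 [479.9 227.5] [ 653.1 -246.   216. ]
hook_seat 0.59 [484.1 272. ] [ 577.1 -264.1  174. ]
basket 0.96 [234.2 301.2] [512.1 215.3   0. ]
basket 0.73 [232.2 239.9] [641.4 225.2   0. ]
basket 0.71 [306.4 188.8] [755.8  71.    0. ]
basket 0.68 [172.6 209.1] [704.1 355.7   0. ]
basket_bar 0.89 [157.7 199.1] [707.2 359.9 105. ]
basket_bar 0.81 [222.7 232. ] [645.5 228.6 105. ]
basket_bar 0.73 [223.2 300.4] [512.4 221.6 105. ]
basket_bar 0.65 [339.8 245.6] [625.1  -1.1 105. ]
mug 0.86 [337.2 247.2] [632.1   1.9   0. ]
jar 0.95 [307.1 190.7] [751.8  69.3   0. ]
```

View pics/scene0.png

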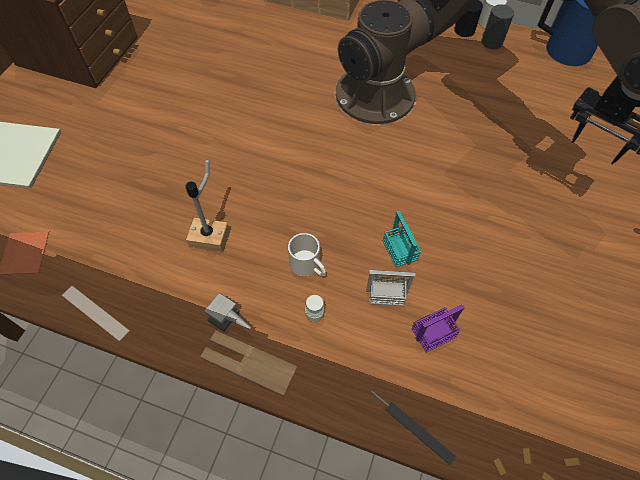

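View pics/top0.png

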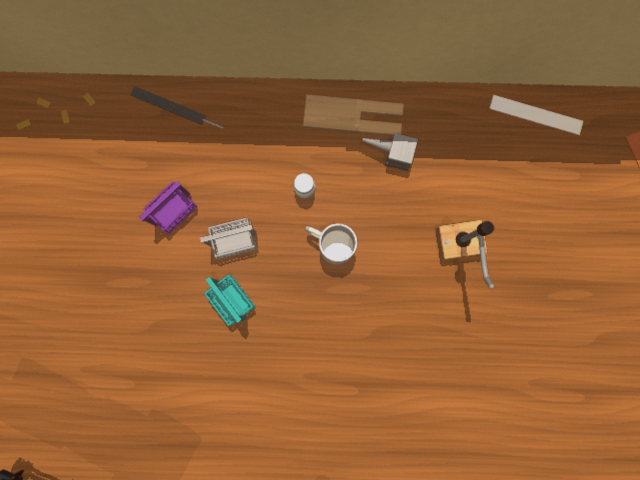

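The top view shows the grey basket at about (232,240), the turquoise one at (230,300), the purple one at (170,208), the mug at (338,244) and the jar at (304,186). The hook's knob is at (486,229) and its tip at (490,286). I'll use depth to refine the knob, hook and bar.

```bash
cat >> h.py <<'E'
def line(P):
    c=P.mean(0); e=cv2.PCACompute(P.astype(np.float32),mean=None)[1][0]; return c,e
def hookfit(P):
    m=lambda b,z0,z1: P[(abs(P[...,0]-b[0])<b[2])&(abs(P[...,1]-b[1])<b[3])&(P[...,2]>z0)&(P[...,2]<z1)]
    b=(620,-258,110,70)
    out={}
    for k,(z0,z1) in dict(block=(36,46),top=(226,238),knob=(202,228),arm=(160,200)).items():
        q=m(b,z0,z1)
        if len(q): out[k]=(len(q),q.mean(0),q.min(0),q.max(0))
    return out
E
python3 - <<'E'
from h import *
np.set_printoptions(precision=1,suppress=True)
for c in ["top","scene"]:
    d=cam(c);P=cloud(d)
    for k,v in hookfit(P).items(): print(c,k,*v)
    q=P[(abs(P[...,0]-643)<70)&(abs(P[...,1]-225)<80)&(P[...,2]>98)&(P[...,2]<116)]
    col=d["color"][(abs(P[...,0]-643)<70)&(abs(P[...,1]-225)<80)&(P[...,2]>98)&(P[...,2]<116)]
    s=col.astype(int); q=q[(s.max(1)-s.min(1))<50]
    r=cv2.minAreaRect(q[:,:2].astype(np.float32)); print("bar",len(q),q[:,2].mean(),r)
    q=P[(abs(P[...,0]-649)<50)&(abs(P[...,1]+254)<55)&(P[...,2]>36)&(P[...,2]<46)]
    print("block",cv2.minAreaRect(q[:,:2].astype(np.float32)))
    q=P[(abs(P[...,0]-600)<70)&(abs(P[...,1]+258)<50)&(P[...,2]>150)&(P[...,2]<200)]
    print("arm",line(q[:,:2]), q[q[:,0]<q[:,0].min()+6].mean(0))
E
```

```text
top block 1140 [ 651.1 -247.4   41.2] [ 611.9 -304.4   36.1] [ 693.  -205.6   46. ]
top top 143 [ 652.1 -253.7  232.6] [ 641.4 -264.7  226.8] [ 663.2 -242.5  237.8]
top knob 52 [ 648.3 -246.9  216.5] [ 640.4 -256.3  202.6] [ 661.7 -242.4  227.7]
top arm 326 [ 599.  -262.7  176.8] [ 547.4 -275.3  160.3] [ 656.5 -246.6  199.8]
bar 291 109.76041278835443 ((643.1424560546875, 221.03147888183594), (10.731548309326172, 103.29706573486328), 15.862066268920898)
block ((652.4082641601562, -254.46490478515625), (69.8780746459961, 90.16278839111328), 10.066634178161621)
arm (array([ 600.2, -262.5]), array([1. , 0.2], dtype=float32)) [ 550.6 -270.8  194.7]
scene block 758 [ 653.3 -252.3   40.5] [ 608.5 -304.2   36. ] [ 690.9 -205.1   45.9]
scene top 87 [ 651.7 -253.4  231.4] [ 640.8 -265.8  226.2] [ 663.4 -241.3  235.6]
scene knob 75 [ 656.8 -249.1  215.4] [ 641.7 -265.3  202.6] [ 663.1 -240.9  227.9]
scene arm 198 [ 602.  -261.4  176.4] [ 546.3 -274.9  160.2] [ 657.6 -247.4  197.9]
bar 240 107.86838379934053 ((642.3966674804688, 221.44784545898438), (12.082304954528809, 103.14179992675781), 16.15776824951172)
block ((650.6719360351562, -254.31887817382812), (71.97544860839844, 91.01454162597656), 9.302278518676758)
arm (array([ 604.9, -260.9]), array([1. , 0.2], dtype=float32)) [ 549.3 -270.6  192.6]
```

```bash
cat >> h.py <<'E'
from scipy.spatial.transform import Rotation as Ro
def plan(target,yaw,start=None,vmax=.055,wmax=.17,n=None):
    """rows in tool axes, 5 to a call, from the present pose to target (mm, world) and yaw, tool down"""
    s=state(); p=np.array(s["eef_pos"],float); y0=s["tcp_rot"][2]
    if start is not None: p=np.array(start[:3],float); y0=start[3]
    d=(np.array(target,float)-p)/1000; dy=yaw-y0
    if start is None: dy=(dy+np.pi)%(2*np.pi)-np.pi
    n=n or int(np.ceil(max(np.linalg.norm(d)/vmax,abs(dy)/wmax)))
    for a in range(0,n,5):
        k=np.arange(1,min(5,n-a)+1); y=y0+dy*a/n
        R=Ro.from_euler("xyz",[np.pi,0,y]).as_matrix()
        print([{"slide":np.round(R.T@d*i/n,4).tolist(),"roll":round(-dy*i/n,3)} for i in k])
E
python3 - <<'E'
from h import *
s=state();print(s["eef_pos"],s["tcp_rot"],s["joints"])
plan([330,370,300],1.77)
print()
plan([652,-254,300],.169,start=[330,370,300,1.77])
E
```

```text
[220.01937141 584.99666212 214.6548908 ] [3.14152716e+00 2.93009659e-06 2.78180931e+00] [ 1.10542096e+00  4.90896384e-01  1.55892406e+00  4.49449774e-06
  1.09170677e+00 -1.05594090e-01]
[{'slide': [-0.0298, -0.0271, -0.0142], 'roll': np.float64(0.169)}, {'slide': [-0.0595, -0.0542, -0.0284], 'roll': np.float64(0.337)}, {'slide': [-0.0893, -0.0813, -0.0427], 'roll': np.float64(0.506)}, {'slide': [-0.1191, -0.1083, -0.0569], 'roll': np.float64(0.675)}, {'slide': [-0.1489, -0.1354, -0.0711], 'roll': np.float64(0.843)}]
[{'slide': [-0.04, 0.0042, -0.0142], 'roll': np.float64(0.169)}]

[{'slide': [-0.052, 0.0148, 0.0], 'roll': np.float64(0.123)}, {'slide': [-0.1039, 0.0296, 0.0], 'roll': np.float64(0.246)}, {'slide': [-0.1559, 0.0443, 0.0], 'roll': np.float64(0.369)}, {'slide': [-0.2078, 0.0591, 0.0], 'roll': np.float64(0.493)}, {'slide': [-0.2598, 0.0739, 0.0], 'roll': np.float64(0.616)}]
[{'slide': [-0.0339, 0.0421, 0.0], 'roll': np.float64(0.123)}, {'slide': [-0.0677, 0.0841, 0.0], 'roll': np.float64(0.246)}, {'slide': [-0.1016, 0.1262, 0.0], 'roll': np.float64(0.369)}, {'slide': [-0.1355, 0.1683, 0.0], 'roll': np.float64(0.493)}, {'slide': [-0.1694, 0.2104, 0.0], 'roll': np.float64(0.616)}]
[{'slide': [-0.0034, 0.0539, 0.0], 'roll': np.float64(0.123)}, {'slide': [-0.0067, 0.1078, 0.0], 'roll': np.float64(0.246)}, {'slide': [-0.0101, 0.1617, 0.0], 'roll': np.float64(0.369)}]
```

Call:
step_arm([
  {"slide":[-0.03,-0.027,-0.014],"roll":0.17},
  {"slide":[-0.06,-0.054,-0.028],"roll":0.34},
  {"slide":[-0.089,-0.081,-0.043],"roll":0.51},
  {"slide":[-0.119,-0.108,-0.057],"roll":0.68},
  {"slide":[-0.149,-0.135,-0.071],"roll":0.84},
], fingers=1)

```text
t: 1.52
eef_pos: [312.4, 405.0, 286.2]
tcp_rot: [3.141, -0.0, 1.937]
ft_force: [0.1, -0.2, 0.6]
opening: 0.997
grip_force: 0.0
```

Call:
step_arm([
  {"slide":[-0.04,0.004,-0.014],"roll":0.17},
])

```text
t: 1.65
eef_pos: [330.6, 369.1, 300.2]
tcp_rot: [3.141, -0.0, 1.766]
ft_force: [0.2, 0.0, -0.8]
opening: 1.002
grip_force: 0.0
```

Call:
step_arm([
  {"slide":[-0.052,0.015,0],"roll":0.12},
  {"slide":[-0.104,0.03,0],"roll":0.25},
  {"slide":[-0.156,0.044,0],"roll":0.37},
  {"slide":[-0.208,0.059,0],"roll":0.49},
  {"slide":[-0.26,0.074,0],"roll":0.62},
])

```text
t: 2.28
eef_pos: [455.2, 128.7, 299.9]
tcp_rot: [3.141, -0.0, 1.148]
ft_force: [0.8, 0.5, 0.0]
opening: 1.002
grip_force: 0.0
```

Call:
step_arm([
  {"slide":[-0.034,0.042,0],"roll":0.12},
  {"slide":[-0.068,0.084,0],"roll":0.25},
  {"slide":[-0.102,0.126,0],"roll":0.37},
  {"slide":[-0.135,0.168,0],"roll":0.49},
  {"slide":[-0.169,0.21,0],"roll":0.62},
])

```text
t: 2.9
eef_pos: [578.3, -111.2, 299.8]
tcp_rot: [3.142, -0.0, 0.528]
ft_force: [0.8, 0.8, 0.1]
opening: 1.001
grip_force: 0.0
```

Call:
step_arm([
  {"slide":[-0.003,0.054,0],"roll":0.12},
  {"slide":[-0.007,0.108,0],"roll":0.25},
  {"slide":[-0.01,0.162,0],"roll":0.37},
  {"slide":[-0.01,0.162,0],"roll":0.37},
])

```text
t: 3.4
eef_pos: [651.7, -257.3, 298.0]
tcp_rot: [-3.141, 0.001, 0.157]
ft_force: [-0.7, -0.4, -0.6]
opening: 0.999
grip_force: 0.0
```

```bash
python3 - <<'E'
from h import *
np.set_printoptions(precision=1,suppress=True)
d=cam("wrist"); save(d,"w1.png"); P=cloud(d)
for k,v in hookfit(P).items(): print(k,*v)
for n in ["knob_grip","hook_seat"]:
    for m in mark_of("wrist",n)[:2]: print(n,m,world(d,m["uv"],216 if n[0]=="k" else 174))
q=P[(abs(P[...,0]-600)<60)&(abs(P[...,1]+258)<50)&(P[...,2]>150)&(P[...,2]<200)]
if len(q): print("arm",line(q[:,:2]), q[q[:,0]<q[:,0].min()+6].mean(0))
s=state();print(s["eef_pos"],s["tcp_rot"][2],s["ft_force"])
plan([652,-254,197],.167)
E
```

```text
block 5536 [ 653.4 -254.5   39.7] [ 609.3 -304.4   36.1] [ 691.4 -205.2   45.8]
top 1313 [ 651.2 -254.9  231.3] [ 639.  -266.7  226.1] [ 662.3 -243.4  233.5]
knob 358 [ 659.7 -253.9  215.5] [ 648.3 -266.8  202.1] [ 662.3 -243.2  228. ]
arm 937 [ 596.7 -264.2  171.6] [ 546.  -276.2  160. ] [ 656.5 -249.1  195.4]
knob_grip {'uv': [319.9, 254.6], 'confidence': 0.56} [ 648.8 -257.5  216. ]
hook_seat {'uv': [319.6, 330.3], 'confidence': 0.94} [ 578.7 -268.2  174. ]
arm (array([ 599.2, -263.8]), array([1. , 0.2], dtype=float32)) [ 548.2 -272.3  193.8]
[ 650.9 -253.5  299.5] 0.16281343224627043 [0.7 0.4 0.7]
[{'slide': [0.0005, 0.0003, 0.0512], 'roll': np.float64(-0.002)}, {'slide': [0.001, 0.0006, 0.1025], 'roll': np.float64(-0.004)}]
```

View pics/w1.png

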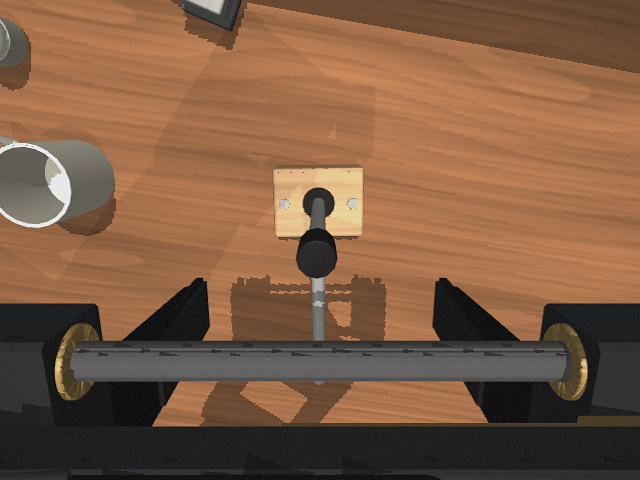

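The wrist view shows the knob centred between the fingers at (317,250), with the hook running straight down the image. So the yaw is right, and I'm descending.

Call:
step_arm([
  {"slide":[0,0.001,0.03],"roll":0},
  {"slide":[0,0.001,0.06],"roll":0},
  {"slide":[0,0.001,0.085],"roll":0},
  {"slide":[0,0.001,0.1025],"roll":0},
  {"slide":[0,0.001,0.1025],"roll":0},
])

```text
t: 4.18
eef_pos: [651.1, -254.3, 196.5]
tcp_rot: [-3.141, 0.001, 0.163]
ft_force: [0.8, -0.4, 0.2]
opening: 1.003
grip_force: 0.0
```

Call:
step_arm([
  {"slide":[0,0,0],"roll":0},
  {"slide":[0,0,0],"roll":0},
])

```text
t: 4.42
eef_pos: [651.7, -255.2, 198.3]
tcp_rot: [3.141, -0.001, 0.162]
ft_force: [-0.1, 0.1, 0.5]
opening: 1.004
grip_force: 0.0
```

Call:
step_arm([
  {"slide":[0,0,0],"roll":0},
  {"slide":[0,0,0],"roll":0},
  {"slide":[0,0,0],"roll":0},
  {"slide":[0,0,0],"roll":0},
  {"slide":[0,0,0],"roll":0},
], fingers=0)

```text
t: 5.05
eef_pos: [651.4, -255.2, 197.1]
tcp_rot: [-3.141, 0.0, 0.162]
ft_force: [0.3, -0.0, -0.2]
opening: 0.531
grip_force: 0.0
```

Call:
step_arm([
  {"slide":[0,0,0],"roll":0},
  {"slide":[0,0,0],"roll":0},
  {"slide":[0,0,0],"roll":0},
  {"slide":[0,0,0],"roll":0},
  {"slide":[0,0,0],"roll":0},
])

```text
t: 5.68
eef_pos: [651.3, -254.7, 197.1]
tcp_rot: [-3.141, 0.0, 0.162]
ft_force: [-1.3, 3.9, 1.6]
opening: 0.25
grip_force: 30.0
```

Call:
step_arm([
  {"slide":[0,0,-0.0004],"roll":0},
  {"slide":[0,0,-0.0008],"roll":0},
  {"slide":[0,0,-0.0012],"roll":0},
  {"slide":[0,0,-0.0016],"roll":0},
  {"slide":[0,0,-0.002],"roll":0},
])

```text
t: 6.3
eef_pos: [651.3, -254.8, 198.5]
tcp_rot: [-3.141, 0.001, 0.162]
ft_force: [-0.4, 4.6, -4.4]
opening: 0.247
grip_force: 30.0
```

Call:
step_arm([
  {"slide":[0,0,-0.0004],"roll":0},
  {"slide":[0,0,-0.0008],"roll":0},
  {"slide":[0,0,-0.0012],"roll":0},
  {"slide":[0,0,-0.0016],"roll":0},
  {"slide":[0,0,-0.002],"roll":0},
])

```text
t: 6.92
eef_pos: [651.3, -254.7, 200.1]
tcp_rot: [-3.14, 0.001, 0.162]
ft_force: [1.5, 5.0, -7.5]
opening: 0.246
grip_force: 30.0
```

Call:
step_arm([
  {"slide":[0,0,-0.0004],"roll":0},
  {"slide":[0,0,-0.0008],"roll":0},
  {"slide":[0,0,-0.0012],"roll":0},
  {"slide":[0,0,-0.0016],"roll":0},
  {"slide":[0,0,-0.002],"roll":0},
])

```text
t: 7.55
eef_pos: [651.2, -254.8, 201.6]
tcp_rot: [-3.14, 0.001, 0.162]
ft_force: [3.0, 4.6, -10.3]
opening: 0.247
grip_force: 30.0
```

Call:
step_arm([
  {"slide":[0,0,-0.0004],"roll":0},
  {"slide":[0,0,-0.0008],"roll":0},
  {"slide":[0,0,-0.0012],"roll":0},
  {"slide":[0,0,-0.0016],"roll":0},
  {"slide":[0,0,-0.002],"roll":0},
])

```text
t: 8.18
eef_pos: [651.2, -254.7, 203.2]
tcp_rot: [-3.14, 0.002, 0.162]
ft_force: [3.0, 4.1, -13.0]
opening: 0.247
grip_force: 30.0
```

```bash
python3 -c "
from h import *
s=state();print(s['eef_pos'],s['ft_force'],s['grip_force'])"
```

```text
[ 651.21532452 -254.7091557   203.17049307] [  3.02572106   4.05106277 -13.04936937] 29.99798744916916
```

Call:
step_arm([
  {"slide":[0,0,-0.0004],"roll":0},
  {"slide":[0,0,-0.0008],"roll":0},
  {"slide":[0,0,-0.0012],"roll":0},
  {"slide":[0,0,-0.0013],"roll":0},
])

```text
t: 8.68
eef_pos: [651.2, -254.7, 204.1]
tcp_rot: [-3.14, 0.002, 0.162]
ft_force: [3.6, 4.2, -15.7]
opening: 0.244
grip_force: 30.0
```

Call:
step_arm([
  {"slide":[0,0,0],"roll":0},
  {"slide":[0,0,0],"roll":0},
  {"slide":[0,0,0],"roll":0},
  {"slide":[0,0,0],"roll":0},
])

```text
t: 9.18
eef_pos: [651.2, -254.7, 204.1]
tcp_rot: [-3.14, 0.002, 0.162]
ft_force: [4.4, 3.9, -14.5]
opening: 0.246
grip_force: 30.0
```

Call:
step_arm([
  {"slide":[0,0,0],"roll":0},
  {"slide":[0,0,0],"roll":0},
  {"slide":[0,0,0],"roll":0},
  {"slide":[0,0,0],"roll":0},
  {"slide":[0,0,0],"roll":0},
])

```text
t: 9.8
eef_pos: [651.2, -254.7, 204.1]
tcp_rot: [-3.14, 0.002, 0.162]
ft_force: [4.1, 3.6, -15.6]
opening: 0.249
grip_force: 30.0
```

Call:
step_arm([
  {"slide":[0,0,0.0008],"roll":0},
  {"slide":[0,0,0.0016],"roll":0},
  {"slide":[0,0,0.0024],"roll":0},
  {"slide":[0,0,0.0032],"roll":0},
  {"slide":[0,0,0.004],"roll":0},
])

```text
t: 10.42
eef_pos: [651.2, -254.8, 201.0]
tcp_rot: [-3.14, 0.001, 0.162]
ft_force: [1.8, 4.0, -8.5]
opening: 0.245
grip_force: 30.0
```

Call:
step_arm([
  {"slide":[0,0,0.0008],"roll":0},
  {"slide":[0,0,0.0016],"roll":0},
  {"slide":[0,0,0.0024],"roll":0},
  {"slide":[0,0,0.0032],"roll":0},
  {"slide":[0,0,0.004],"roll":0},
])

```text
t: 11.05
eef_pos: [651.3, -254.8, 197.9]
tcp_rot: [-3.141, 0.0, 0.162]
ft_force: [-0.5, 6.6, -2.3]
opening: 0.247
grip_force: 30.0
```

Call:
step_arm([
  {"slide":[0,0,0.0006],"roll":0},
  {"slide":[0,0,0.0012],"roll":0},
  {"slide":[0,0,0.0012],"roll":0},
  {"slide":[0,0,0.0012],"roll":0},
])

```text
t: 11.55
eef_pos: [651.3, -254.7, 197.1]
tcp_rot: [-3.141, 0.0, 0.162]
ft_force: [-0.4, 4.7, -0.6]
opening: 0.246
grip_force: 30.0
```

Call:
step_arm([
  {"slide":[0,0,0],"roll":0},
  {"slide":[0,0,0],"roll":0},
  {"slide":[0,0,0],"roll":0},
  {"slide":[0,0,0],"roll":0},
  {"slide":[0,0,0],"roll":0},
], fingers=0.8)

```text
t: 12.18
eef_pos: [651.4, -255.2, 197.2]
tcp_rot: [3.142, -0.0, 0.162]
ft_force: [0.2, 0.1, 0.5]
opening: 0.716
grip_force: 0.0
```

Call:
step_arm([
  {"slide":[0,0,-0.01],"roll":0},
  {"slide":[0,0,-0.04],"roll":0},
  {"slide":[0,0,-0.075],"roll":0},
  {"slide":[0,0,-0.1],"roll":0},
])

```text
t: 12.68
eef_pos: [651.6, -255.2, 299.8]
tcp_rot: [3.14, -0.002, 0.162]
ft_force: [-0.1, -0.0, -0.3]
opening: 0.8
grip_force: 0.0
```

```bash
python3 - <<'E'
from h import *
d=cam("scene"); P=cloud(d)
for k,v in hookfit(P).items():
  if k=="top": print(k,v[1])
s=state();print(s["eef_pos"],s["tcp_rot"][2],s["t"],s["ft_force"],s["joints"])
plan([650,194,240],1.85,start=[651,-255,297,.162])
E
```

```text
top [ 651.88683602 -253.83957215  231.67432684]
[ 652.19460621 -255.49177445  303.0610451 ] 0.1619038906112391 12.725 [-0.11532677 -0.12361627  3.27068555] [-4.67618166e-01  5.40078332e-01  1.23367269e+00  7.84414444e-05
  1.36146937e+00  9.41267800e-01]
[{'slide': [0.0071, -0.0443, 0.0057], 'roll': np.float64(-0.169)}, {'slide': [0.0143, -0.0887, 0.0114], 'roll': np.float64(-0.338)}, {'slide': [0.0214, -0.133, 0.0171], 'roll': np.float64(-0.506)}, {'slide': [0.0286, -0.1773, 0.0228], 'roll': np.float64(-0.675)}, {'slide': [0.0357, -0.2216, 0.0285], 'roll': np.float64(-0.844)}]
[{'slide': [0.0379, -0.0241, 0.0057], 'roll': np.float64(-0.169)}, {'slide': [0.0757, -0.0482, 0.0114], 'roll': np.float64(-0.338)}, {'slide': [0.1136, -0.0724, 0.0171], 'roll': np.float64(-0.506)}, {'slide': [0.1515, -0.0965, 0.0228], 'roll': np.float64(-0.675)}, {'slide': [0.1894, -0.1206, 0.0285], 'roll': np.float64(-0.844)}]
```

Call:
step_arm([
  {"slide":[0.007,-0.044,0.006],"roll":-0.17},
  {"slide":[0.014,-0.089,0.011],"roll":-0.34},
  {"slide":[0.021,-0.133,0.017],"roll":-0.51},
  {"slide":[0.029,-0.177,0.023],"roll":-0.68},
  {"slide":[0.036,-0.222,0.029],"roll":-0.844},
])

```text
t: 13.35
eef_pos: [651.0, -28.8, 268.0]
tcp_rot: [3.141, -0.0, 1.011]
ft_force: [1.1, -0.7, 0.5]
opening: 0.803
grip_force: 0.0
```

Call:
step_arm([
  {"slide":[0.038,-0.024,0.006],"roll":-0.17},
  {"slide":[0.076,-0.048,0.011],"roll":-0.34},
  {"slide":[0.114,-0.072,0.017],"roll":-0.51},
  {"slide":[0.152,-0.096,0.023],"roll":-0.68},
  {"slide":[0.189,-0.121,0.029],"roll":-0.844},
])

```text
t: 13.98
eef_pos: [650.0, 195.7, 239.0]
tcp_rot: [3.141, 0.0, 1.855]
ft_force: [0.5, -0.2, -0.1]
opening: 0.802
grip_force: 0.0
```

Call:
step_arm([
  {"slide":[0,0,0],"roll":0},
  {"slide":[0,0,0],"roll":0},
])

```text
t: 14.22
eef_pos: [650.1, 193.8, 239.2]
tcp_rot: [-3.142, 0.0, 1.848]
ft_force: [-0.2, 0.3, -0.0]
opening: 0.803
grip_force: 0.0
```

```bash
cat >> h.py <<'E'
def barfit(P,col,c=(643,221),z0=98,z1=116,rad=75):
    m=(np.hypot(P[...,0]-c[0],P[...,1]-c[1])<rad)&(P[...,2]>z0)&(P[...,2]<z1)
    q=P[m]; s=col[m].astype(int); q=q[(s.max(1)-s.min(1))<50]
    return len(q),q.mean(0),cv2.minAreaRect(q[:,:2].astype(np.float32))
E
python3 - <<'E'
from h import *
np.set_printoptions(precision=1,suppress=True)
d=cam("wrist"); save(d,"w2.png"); P=cloud(d)
print(barfit(P,d["color"]))
for m in mark_of("wrist","basket_bar")[:2]: print(m,world(d,m["uv"],105))
s=state();print(s["eef_pos"],s["tcp_rot"][2],s["t"],s["ft_force"])
E
```

```text
(2100, array([640.4, 223.1, 108.5]), ((640.8601684570312, 220.98724365234375), (9.49914836883545, 103.51176452636719), 16.042177200317383))
{'uv': [140.8, 138.8], 'confidence': 0.86} [514.  221.9 105. ]
{'uv': [320.3, 189.6], 'confidence': 0.57} [641.4 222.  105. ]
[650.4 193.  239.5] 1.8475121490709485 14.325 [ 0.3 -0.5 -0.8]
```

View pics/w2.png

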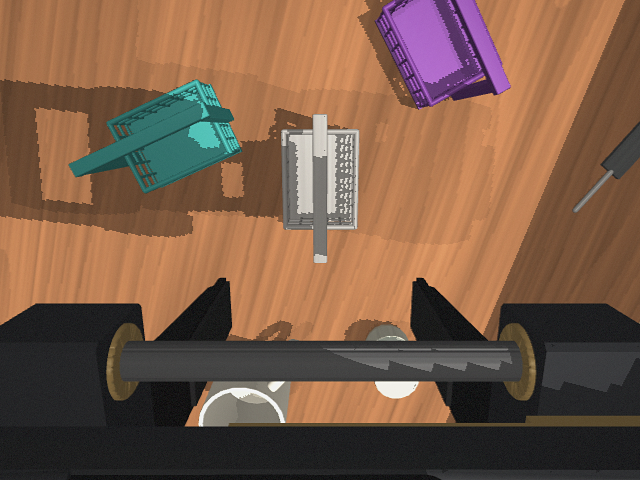

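The bar lies on the finger midline at column 320, rows 115–262. I'm descending to grip it 28 mm off the middle, with the bar 13 mm behind the fingertips.

Call:
step_arm([
  {"slide":[0.001,-0.001,0.04],"roll":0},
  {"slide":[0.001,-0.001,0.08],"roll":0},
  {"slide":[0.001,-0.001,0.115],"roll":0},
  {"slide":[0.001,-0.001,0.137],"roll":0},
  {"slide":[0.001,-0.001,0.147],"roll":0},
], fingers=0.6)

```text
t: 14.95
eef_pos: [648.9, 193.7, 91.3]
tcp_rot: [-3.14, -0.0, 1.848]
ft_force: [-0.6, -0.7, 0.1]
opening: 0.601
grip_force: 0.0
```

Call:
step_arm([
  {"slide":[0,0,0],"roll":0},
  {"slide":[0,0,0],"roll":0},
  {"slide":[0,0,0],"roll":0},
  {"slide":[0,0,0],"roll":0},
  {"slide":[0,0,0],"roll":0},
], fingers=0)

```text
t: 15.58
eef_pos: [649.0, 194.9, 92.5]
tcp_rot: [3.141, -0.0, 1.85]
ft_force: [-0.8, 0.1, 0.4]
opening: 0.13
grip_force: 0.0
```

Call:
step_arm([
  {"slide":[0,0,0],"roll":0},
  {"slide":[0,0,0],"roll":0},
  {"slide":[0,0,0],"roll":0},
  {"slide":[0,0,0],"roll":0},
])

```text
t: 16.08
eef_pos: [649.0, 194.9, 92.4]
tcp_rot: [3.141, -0.0, 1.85]
ft_force: [0.2, 1.5, 2.4]
opening: 0.099
grip_force: 30.0
```

Call:
step_arm([
  {"slide":[0,0,-0.01],"roll":0},
  {"slide":[0,0,-0.03],"roll":0},
  {"slide":[0,0,-0.06],"roll":0},
  {"slide":[0,0,-0.09],"roll":0},
  {"slide":[0,0,-0.12],"roll":0},
])

```text
t: 16.7
eef_pos: [648.5, 194.7, 213.5]
tcp_rot: [-3.141, -0.0, 1.85]
ft_force: [0.9, -0.2, -2.0]
opening: 0.103
grip_force: 30.0
```

Call:
step_arm([
  {"slide":[0,0,-0.03],"roll":0},
  {"slide":[0,0,-0.06],"roll":0},
  {"slide":[0,0,-0.085],"roll":0},
  {"slide":[0,0,-0.098],"roll":0},
  {"slide":[0,0,-0.098],"roll":0},
])

```text
t: 17.32
eef_pos: [648.8, 194.8, 310.7]
tcp_rot: [3.141, 0.0, 1.85]
ft_force: [-0.2, -0.1, -2.0]
opening: 0.102
grip_force: 30.0
```

```bash
python3 - <<'E'
from h import *
np.set_printoptions(precision=1,suppress=True)
s=state();print(s["eef_pos"],s["tcp_rot"][2],s["t"],s["ft_force"],s["opening"])
plan([483,-311,310],1.739,vmax=.042)
E
```

```text
[648.8 194.8 310.7] 1.8498114147332194 17.325 [-0.2 -0.1 -2. ] 0.10196677797570868
[{'slide': [-0.0339, -0.023, 0.0001], 'roll': np.float64(0.009)}, {'slide': [-0.0678, -0.046, 0.0001], 'roll': np.float64(0.017)}, {'slide': [-0.1017, -0.0689, 0.0002], 'roll': np.float64(0.026)}, {'slide': [-0.1356, -0.0919, 0.0002], 'roll': np.float64(0.034)}, {'slide': [-0.1695, -0.1149, 0.0003], 'roll': np.float64(0.043)}]
[{'slide': [-0.0348, -0.0215, 0.0001], 'roll': np.float64(0.009)}, {'slide': [-0.0697, -0.043, 0.0001], 'roll': np.float64(0.017)}, {'slide': [-0.1045, -0.0645, 0.0002], 'roll': np.float64(0.026)}, {'slide': [-0.1394, -0.0861, 0.0002], 'roll': np.float64(0.034)}, {'slide': [-0.1742, -0.1076, 0.0003], 'roll': np.float64(0.043)}]
[{'slide': [-0.0357, -0.02, 0.0001], 'roll': np.float64(0.009)}, {'slide': [-0.0715, -0.04, 0.0001], 'roll': np.float64(0.017)}, {'slide': [-0.1072, -0.06, 0.0002], 'roll': np.float64(0.026)}]
```

Call:
step_arm([
  {"slide":[-0.02,-0.014,0],"roll":0.005},
  {"slide":[-0.055,-0.037,0],"roll":0.015},
  {"slide":[-0.094,-0.064,0],"roll":0.025},
  {"slide":[-0.132,-0.09,0],"roll":0.034},
  {"slide":[-0.17,-0.115,0],"roll":0.043},
])

```text
t: 17.95
eef_pos: [584.1, -1.5, 308.9]
tcp_rot: [-3.14, -0.001, 1.807]
ft_force: [1.0, 0.5, -1.4]
opening: 0.105
grip_force: 30.0
```

Call:
step_arm([
  {"slide":[-0.035,-0.022,0],"roll":0.009},
  {"slide":[-0.07,-0.043,0],"roll":0.017},
  {"slide":[-0.105,-0.065,0],"roll":0.026},
  {"slide":[-0.139,-0.086,0],"roll":0.034},
  {"slide":[-0.174,-0.108,0],"roll":0.043},
])

```text
t: 18.58
eef_pos: [519.9, -195.7, 309.0]
tcp_rot: [-3.14, -0.001, 1.764]
ft_force: [0.7, -0.3, -2.4]
opening: 0.104
grip_force: 30.0
```

Call:
step_arm([
  {"slide":[-0.036,-0.02,0],"roll":0.009},
  {"slide":[-0.07,-0.04,0],"roll":0.017},
  {"slide":[-0.096,-0.054,0],"roll":0.026},
  {"slide":[-0.107,-0.06,0],"roll":0.026},
  {"slide":[-0.107,-0.06,0],"roll":0.026},
])

```text
t: 19.2
eef_pos: [482.3, -311.2, 309.5]
tcp_rot: [-3.141, -0.001, 1.737]
ft_force: [0.7, 1.5, -1.3]
opening: 0.103
grip_force: 30.0
```

Call:
step_arm([
  {"slide":[0,0,0.03],"roll":0},
  {"slide":[0,0,0.06],"roll":0},
  {"slide":[0,0,0.09],"roll":0},
  {"slide":[0,0,0.113],"roll":0},
  {"slide":[0,0,0.113],"roll":0},
])

```text
t: 19.82
eef_pos: [482.4, -309.6, 195.9]
tcp_rot: [-3.14, -0.003, 1.739]
ft_force: [0.2, -0.0, -1.4]
opening: 0.101
grip_force: 30.0
```

```bash
python3 - <<'E'
from h import *
np.set_printoptions(precision=1,suppress=True)
for c in ["scene","top","wrist"]:
    d=cam(c); P=cloud(d)
    if c!="top": save(d,c+"3.png")
    if c!="scene":
        m=(abs(P[...,0]-478)<40)&(abs(P[...,1]+284)<65)&(P[...,2]>195)&(P[...,2]<225); q=P[m]
        print(c,len(q)); 
        if len(q)>20: print(q.mean(0),q.min(0),q.max(0),cv2.minAreaRect(q[:,:2].astype(np.float32)))
s=state();print(s["eef_pos"],s["tcp_rot"][2],s["t"],s["ft_force"],s["moment"])
E
```

```text
top 245
[ 477.2 -264.6  214.2] [ 467.6 -302.4  197.7] [ 486.6 -231.5  219.9] ((477.37933349609375, -266.8294677734375), (13.0927095413208, 71.59586334228516), 5.8918776512146)
wrist 7364
[ 476.8 -276.3  214. ] [ 464.7 -320.2  196.7] [ 493.8 -232.   225. ] ((474.04052734375, -277.05560302734375), (25.97250747680664, 88.66560363769531), 16.4310302734375)
[ 483.1 -310.9  198.3] 1.738526082331358 19.975 [ 0.3  0.1 -1.4] [-0.1  0.  -0. ]
```

View pics/wrist3.png

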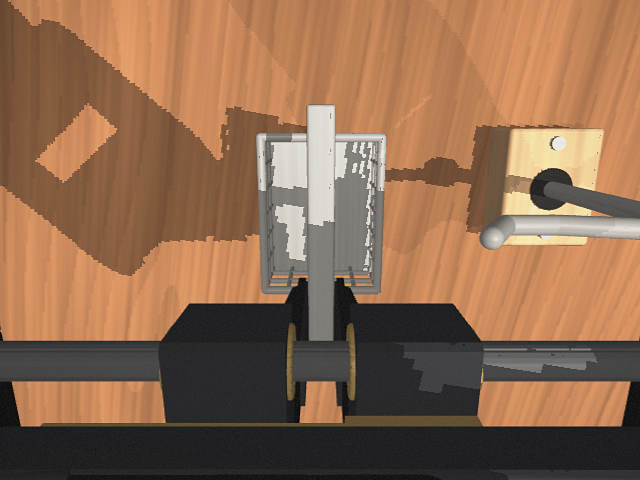

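View pics/scene3.png

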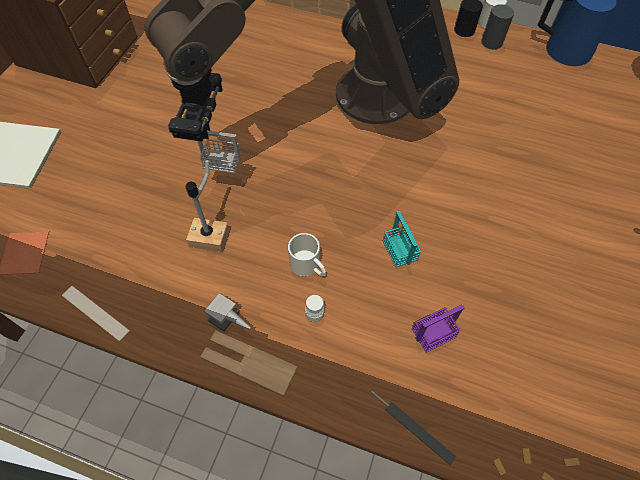

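The wrist view shows the basket bar at column 320, rows 105–340. It's square to the hook arm, whose tip is at (492,237). I'll check the bar's sag and then move it in along the arm.

```bash
python3 - <<'E'
from h import *
np.set_printoptions(precision=2,suppress=True)
d=cam("wrist"); P=cloud(d)
for v in range(110,280,24): print(v,np.nanmedian(P[v:v+4,312:330].reshape(-1,3),0))
tip=P[(P[...,2]>180)&(P[...,2]<202)&(P[...,0]>535)&(P[...,0]<560)]; print("tip",tip.mean(0),tip.min(0),tip.max(0))
s=state();print(s["eef_pos"],s["tcp_rot"][2])
post=np.array([651.3,-254.5]);a=.168;u=np.array([np.cos(a),np.sin(a)]);w=np.array([-u[1],u[0]])
for r in (74,): print(post-r*u-27.3*w)
t=post-74*u-27.3*w
plan([t[0],t[1],198],1.739,vmax=.02)
E
```

```text
110 [ 469.93 -235.29  214.1 ]
134 [ 471.24 -243.13  214.2 ]
158 [ 472.58 -251.17  214.29]
182 [ 473.97 -259.42  214.24]
206 [ 475.4  -267.9   214.36]
230 [ 476.81 -276.59  214.35]
254 [ 478.37 -285.61  214.27]
278 [ 479.93 -294.73  214.42]
tip [ 549.94 -271.17  190.8 ] [ 544.45 -277.3   180.04] [ 559.93 -266.43  195.81]
[ 483.04 -311.08  198.36] 1.738267963713127
[ 582.91 -293.79]
[{'slide': [0.0001, 0.0169, 0.0001], 'roll': np.float64(-0.0)}, {'slide': [0.0001, 0.0338, 0.0001], 'roll': np.float64(-0.0)}, {'slide': [0.0002, 0.0507, 0.0002], 'roll': np.float64(-0.0)}, {'slide': [0.0003, 0.0676, 0.0002], 'roll': np.float64(-0.0)}, {'slide': [0.0003, 0.0845, 0.0003], 'roll': np.float64(-0.001)}]
[{'slide': [0.0001, 0.0169, 0.0001], 'roll': np.float64(-0.0)}]
```

Call:
step_arm([
  {"slide":[0,0.015,0],"roll":0},
  {"slide":[0,0.032,0],"roll":0},
  {"slide":[0,0.05,0],"roll":0},
  {"slide":[0,0.068,0],"roll":0},
  {"slide":[0,0.085,0],"roll":0},
])

```text
t: 20.65
eef_pos: [567.7, -296.7, 197.0]
tcp_rot: [-3.141, -0.0, 1.738]
ft_force: [-0.2, 0.4, -1.4]
opening: 0.104
grip_force: 30.0
```

Call:
step_arm([
  {"slide":[0,0.01,0],"roll":0},
  {"slide":[0,0.016,0],"roll":0},
  {"slide":[0,0.016,0],"roll":0},
  {"slide":[0,0.016,0],"roll":0},
])

```text
t: 21.15
eef_pos: [581.8, -294.5, 197.3]
tcp_rot: [-3.142, -0.0, 1.738]
ft_force: [0.2, -0.2, -1.1]
opening: 0.1
grip_force: 30.0
```

Call:
step_arm([
  {"slide":[0,0,0.008],"roll":0},
  {"slide":[0,0,0.016],"roll":0},
  {"slide":[0,0,0.024],"roll":0},
  {"slide":[0,0,0.03],"roll":0},
  {"slide":[0,0,0.032],"roll":0},
])

```text
t: 21.78
eef_pos: [582.0, -294.3, 164.6]
tcp_rot: [-3.141, -0.001, 1.738]
ft_force: [0.8, 1.6, -1.8]
opening: 0.1
grip_force: 30.0
```

```bash
python3 - <<'E'
from h import *
np.set_printoptions(precision=2,suppress=True)
d=cam("wrist"); P=cloud(d); save(d,"w4.png")
for v in range(110,280,24): print(v,np.nanmedian(P[v:v+4,312:330].reshape(-1,3),0))
s=state();print(s["eef_pos"],s["tcp_rot"][2],s["ft_force"],s["t"])
E
```

```text
110 [ 568.97 -218.76  180.62]
134 [ 570.19 -226.56  180.46]
158 [ 571.54 -234.6   180.6 ]
182 [ 572.93 -242.83  180.82]
206 [ 574.36 -251.33  180.72]
230 [ 575.82 -260.01  180.68]
254 [ 577.31 -269.03  180.61]
278 [ 578.87 -278.31  180.87]
[ 581.99 -294.34  164.64] 1.7377711643783842 [ 0.52  0.51 -1.85] 21.825
```

View pics/w4.png

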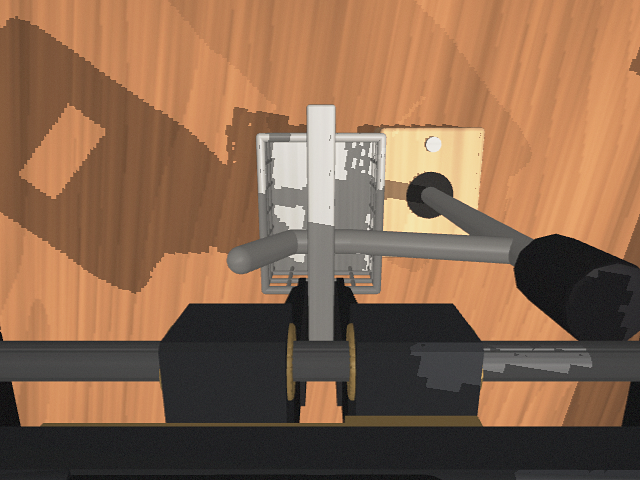

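Call:
step_arm([
  {"slide":[0,0,0.0006],"roll":0},
  {"slide":[0,0,0.0012],"roll":0},
  {"slide":[0,0,0.0018],"roll":0},
  {"slide":[0,0,0.0022],"roll":0},
])

```text
t: 22.32
eef_pos: [582.1, -294.4, 163.0]
tcp_rot: [3.141, -0.0, 1.738]
ft_force: [-0.6, 0.1, -1.6]
opening: 0.1
grip_force: 30.0
```

Call:
step_arm([
  {"slide":[0,0,0.0004],"roll":0},
  {"slide":[0,0,0.0008],"roll":0},
  {"slide":[0,0,0.0008],"roll":0},
])

```text
t: 22.7
eef_pos: [582.1, -294.4, 162.2]
tcp_rot: [-3.142, -0.0, 1.738]
ft_force: [0.1, 0.9, -1.3]
opening: 0.102
grip_force: 30.0
```

Call:
step_arm([
  {"slide":[0,0,0.0005],"roll":0},
  {"slide":[0,0,0.001],"roll":0},
  {"slide":[0,0,0.001],"roll":0},
])

```text
t: 23.08
eef_pos: [582.1, -294.4, 161.4]
tcp_rot: [3.141, 0.0, 1.738]
ft_force: [-0.8, 0.1, 0.0]
opening: 0.103
grip_force: 30.0
```

```bash
python3 -c "
from h import *
s=state();print(s['eef_pos'],s['ft_force'],s['moment'])"
```

```text
[ 582.13054135 -294.42399229  161.35880287] [-0.78558623  0.09896687  0.02171004] [-0.06011992  0.06940457 -0.02507307]
```

Call:
step_arm([
  {"slide":[0,0,0.0003],"roll":0},
  {"slide":[0,0,0.0003],"roll":0},
])

```text
t: 23.32
eef_pos: [582.2, -294.4, 161.1]
tcp_rot: [3.141, 0.0, 1.738]
ft_force: [-0.8, 0.3, 1.5]
opening: 0.105
grip_force: 30.0
```

Call:
step_arm([
  {"slide":[0,0,0],"roll":0},
  {"slide":[0,0,0],"roll":0},
  {"slide":[0,0,0],"roll":0},
  {"slide":[0,0,0],"roll":0},
  {"slide":[0,0,0],"roll":0},
], fingers=0.4)

```text
t: 23.95
eef_pos: [582.1, -294.4, 160.9]
tcp_rot: [3.142, -0.0, 1.738]
ft_force: [-0.0, -0.4, 0.3]
opening: 0.4
grip_force: 0.0
```

```bash
python3 - <<'E'
from h import *
np.set_printoptions(precision=2,suppress=True)
d=cam("wrist"); P=cloud(d); save(d,"w5.png")
for v in range(110,280,24): print(v,np.nanmedian(P[v:v+4,314:328].reshape(-1,3),0))
s=state();print(s["eef_pos"],s["tcp_rot"][2],s["ft_force"],s["t"])
E
```

```text
110 [ 568.99 -218.84  177.48]
134 [ 570.38 -226.6   177.61]
158 [ 571.64 -234.58  177.56]
182 [ 572.99 -242.86  177.6 ]
206 [ 574.43 -251.34  177.48]
230 [ 575.84 -260.    177.68]
254 [ 577.47 -268.91  177.46]
278 [ 578.94 -278.24  177.46]
[ 582.09 -294.4   160.88] 1.7378099953334627 [ 0.03 -0.12  0.24] 24.0
```

View pics/w5.png

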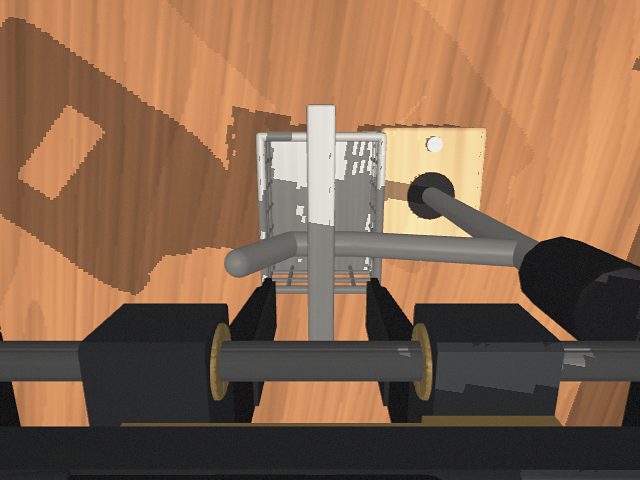

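The fingers are clear on both sides (about columns 270 and 370), and the bar lies level on the hook, its top at 177.5 mm. I'll lift straight off and check that it hangs still.

Call:
step_arm([
  {"slide":[0,0,-0.005],"roll":0},
  {"slide":[0,0,-0.015],"roll":0},
  {"slide":[0,0,-0.03],"roll":0},
  {"slide":[0,0,-0.05],"roll":0},
  {"slide":[0,0,-0.08],"roll":0},
])

```text
t: 24.62
eef_pos: [581.9, -294.3, 242.2]
tcp_rot: [-3.141, -0.0, 1.738]
ft_force: [0.2, 0.4, 0.4]
opening: 0.398
grip_force: 0.0
```

Call:
step_arm([
  {"slide":[0,0,-0.03],"roll":0},
  {"slide":[0,0,-0.06],"roll":0},
  {"slide":[0,-0.03,-0.08],"roll":0},
  {"slide":[0,-0.06,-0.08],"roll":0},
  {"slide":[0,-0.06,-0.08],"roll":0},
])

```text
t: 25.25
eef_pos: [521.7, -304.7, 322.7]
tcp_rot: [3.14, 0.001, 1.736]
ft_force: [1.1, -0.0, 0.3]
opening: 0.401
grip_force: 0.0
```

Call:
step_arm([
  {"slide":[0,0,0],"roll":0},
  {"slide":[0,0,0],"roll":0},
  {"slide":[0,0,0],"roll":0},
  {"slide":[0,0,0],"roll":0},
])

```text
t: 25.75
eef_pos: [523.2, -304.3, 320.6]
tcp_rot: [-3.141, -0.0, 1.738]
ft_force: [-0.4, -0.3, -0.2]
opening: 0.397
grip_force: 0.0
```

```bash
python3 - <<'E'
from h import *
np.set_printoptions(precision=1,suppress=True)
for i in range(3):
    d=cam("scene"); P=cloud(d)
    q=P[(abs(P[...,0]-577)<45)&(abs(P[...,1]+266)<60)&(P[...,2]>172)&(P[...,2]<182)]
    r=P[(abs(P[...,0]-577)<55)&(abs(P[...,1]+266)<60)&(P[...,2]>64)&(P[...,2]<125)]
    print(len(q),q.mean(0),len(r),r.mean(0),r.min(0),r.max(0))
save(d,"s6.png"); cv2.imwrite("pics/s6c.png",cv2.resize(d["color"][110:290,130:370,::-1],None,fx=3,fy=3))
s=state();print(s["eef_pos"],s["ft_force"],s["t"])
for n in ("mug","jar"):
    for m in mark_of("scene",n)[:1]: print(n,world(d,m["uv"],0))
E
```

```text
242 [ 580.6 -265.1  177.2] 793 [ 577.4 -261.6   86.2] [ 537.7 -314.2   68.2] [ 616.6 -216.8  124.8]
249 [ 581.  -265.2  177.1] 792 [ 577.4 -261.6   86.1] [ 538.9 -313.7   66.3] [ 617.  -216.1  123.4]
247 [ 581.2 -264.7  177.1] 791 [ 577.4 -261.8   86. ] [ 538.8 -313.2   66.5] [ 615.7 -215.6  125. ]
[ 523.  -304.3  320.8] [ 0.4 -0.2 -0.5] 25.9
mug [635.1   6.7   0. ]
jar [756.4  79.2   0. ]
```

View pics/s6c.png

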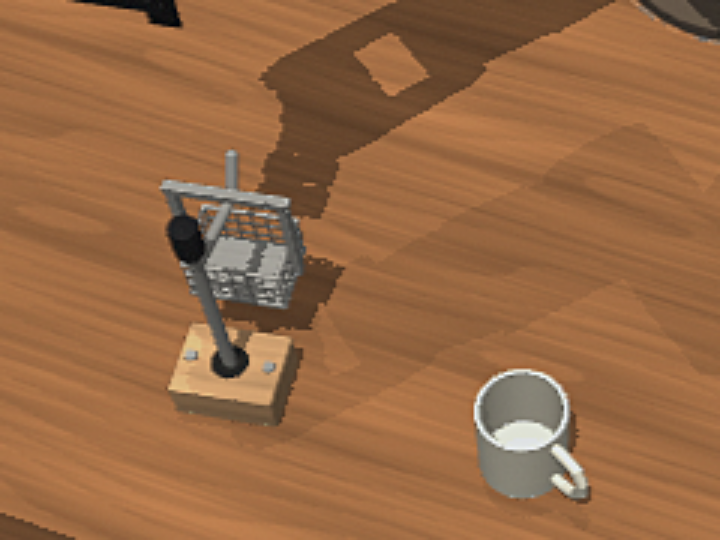

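The crop shows the basket hanging level on the hook (bar around (225,193)) and unchanged over three frames. The gripper is clear and the mug hasn't moved, so I'm handing the job in.

```bash
python3 -c "
from cell import env
print(env.job_done())"
```

```text
the job is handed in; nothing more can be done
None
```

The job is handed in: the post held a pull of about 15 N for about 1.2 s and settled back home, then the grey basket was hung level and still on the hook by the middle of its bar, at about 26 s; the mug and jar were not touched.

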